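Run a fingertip along the parts tray to shut its lids

TASK

Shut the five lids of the long wooden parts tray by running the fingertips lightly along the row, from the end with the round pull to the plain end, so that the lids go down one after another and all lie shut. Only touch the lids: do not grasp or lift anything, do not shove the tray, and leave the short tray with its lids open and everything else on the counter as it is.

Things in the scene. Friction and masses are not known exactly. Their poses are not given: they have to be found in the camera images.
- long_tray: Long wooden parts tray, loose, about 0.9 kg: 240 x 60 mm, walls 32 mm high, five white lids in one row. Origin: centre of its underside. x runs along the row, from the end with the round wooden pull (sticks out 20 mm, centred 16 mm above the counter) to the plain end; z up. Shut, the lids lie flat, tops 35 mm above the counter. Lids are numbered from the pull.
- short_tray: A short tray of the same make (102 x 60 mm, walls 32 mm, two lids, no pull, 0.5 kg), loose, standing alongside the long one; its lids are standing open and stay so. Origin: centre of its underside, x along its row.
- long_tray_lid1 (a joint): Angle of lid 1 of the long tray (rad): 0 shut, 1.57 upright, stop at 1.85. Plate 42 mm along the row, 54 mm across, 3 mm thick. Hinge across the tray at x = -115 mm, 33.5 mm above the counter; free edge 43.5 mm from it, towards +x when shut. Stiff hinge (0.009 N m, about 0.2 N at the edge): the lid stays at any angle, neither falls nor springs back.
- long_tray_lid2 (a joint): Angle of lid 2 of the long tray (rad): 0 shut, 1.57 upright, stop at 1.85. Plate 42 mm along the row, 54 mm across, 3 mm thick. Hinge across the tray at x = -69 mm, 33.5 mm above the counter; free edge 43.5 mm from it, towards +x when shut. Stiff hinge (0.009 N m, about 0.2 N at the edge): the lid stays at any angle, neither falls nor springs back.
- long_tray_lid3 (a joint): Angle of lid 3 of the long tray (rad): 0 shut, 1.57 upright, stop at 1.85. Plate 42 mm along the row, 54 mm across, 3 mm thick. Hinge across the tray at x = -23 mm, 33.5 mm above the counter; free edge 43.5 mm from it, towards +x when shut. Stiff hinge (0.009 N m, about 0.2 N at the edge): the lid stays at any angle, neither falls nor springs back.
- long_tray_lid4 (a joint): Angle of lid 4 of the long tray (rad): 0 shut, 1.57 upright, stop at 1.85. Plate 42 mm along the row, 54 mm across, 3 mm thick. Hinge across the tray at x = 23 mm, 33.5 mm above the counter; free edge 43.5 mm from it, towards +x when shut. Stiff hinge (0.009 N m, about 0.2 N at the edge): the lid stays at any angle, neither falls nor springs back.
- long_tray_lid5 (a joint): Angle of lid 5 of the long tray (rad): 0 shut, 1.57 upright, stop at 1.85. Plate 42 mm along the row, 54 mm across, 3 mm thick. Hinge across the tray at x = 69 mm, 33.5 mm above the counter; free edge 43.5 mm from it, towards +x when shut. Stiff hinge (0.009 N m, about 0.2 N at the edge): the lid stays at any angle, neither falls nor springs back.
- short_tray_lid1_edge (a point): Middle of the free edge of lid 1 of the short tray (43.5 mm from its hinge, lid as on the long tray), standing open.
- short_tray_lid2_edge (a point): Middle of the free edge of lid 2 of the short tray (43.5 mm from its hinge, lid as on the long tray), standing open.
- capacitor: Aluminium can, 26 mm diameter, 34 mm high, upright, beside the long tray on the side away from the short tray. Origin: centre of its underside.
- transformer: Dark steel block 36 x 30 x 28 mm high beside the long tray, same side as the can. Origin: centre of its underside.
- tape_roll: Cardboard ring, 72 mm across, 19 mm high, lying flat off to the left. Origin: centre of its underside.
- mug: White mug, 80 mm across, 92 mm high, to the right. Origin: centre of its underside.
- jar: Closed jar, 60 mm across, 80 mm high, to the right. Origin: centre of its underside.
- screwdriver: Screwdriver lying flat beyond the trays. Origin: underside, middle.
- calculator: Grey pocket calculator 140 x 80 x 16 mm lying to the left. Origin: centre of its underside.
- long_tray_start (a point): Middle of the long tray's end at the pull, at the height of the wall tops (32 mm): x = -120 mm in the tray's frame.
- long_tray_finish (a point): Middle of the long tray's plain end, at the height of the wall tops (32 mm): x = +120 mm in the tray's frame.

How it is judged:
By the outcome, as a careful person would: the job done as asked, in the order asked, and still so for the second after the job is handed in, with the robot touching nothing.
It also fails if it takes over 35 s, if anything falls off the work surface, if the arm or the gripper's body presses on something with over 40 N, if the wrist force passes 120 N, or if a joint passes its speed limit or range.

ROBOT

A 6-joint arm with a two-finger parallel gripper is mounted at the origin on the work surface. World frame = base frame: x ahead of the robot, y to its left, z up, the work surface at z = 0. Lengths are in m, angles in rad, forces in N, time in s.
With the tool pointing down it reaches from about 0.3 to 0.75 m from the base axis. Payload 8.5 kg.
Tool frame: the origin (TCP) lies on the centre line of the jaws, within the pads' length; the fingertips stand 22 mm ahead of it and the grasp point (between the pads) lies 3 mm ahead of it (robot.tcp_to_tips is the distance from the TCP to the fingertips, in m); z points along the fingers, y is the line along which they close (so a half turn about z gives the same grasp; the last joint's range is limited). The gripper opens to 88 mm and grips with 3 to 60 N. Pads are 18 mm wide; open, the fingers measure 123 mm over their backs; the gripper's body (75 mm by 187 mm) begins 45 mm behind the grasp point.
Start: joints at [1.049, 0.381, 1.297, -0, 1.464, -0.215], TCP at [0.166, 0.524, 0.261] pointing down, gripper open.
Joint ranges: [-3.11, 3.11], [-0.89, 2.33], [0.22, 2.48], [-1.42, 4.56], [0.17, 2.85], [-2.88, 2.88]. Speed limits (rad/s): [2.39, 2.39, 3.14, 3.14, 3.14, 3.14].

INTERFACE

Orientations are given as a 3x3 rotation matrix whose columns are the frame's x, y, z axes.
In Python, from workcell import sense, vision, robot gives the robot as it stands.
- The arm moves only by the shell command python3 -m pendant 'ROWS' [OPENING] [FORCE]. ROWS is JSON, a list of rows, each an object with "xyz": the shift along the tool's x, y, z scaled (see below), a list of three; "twist": the turn, a rotation vector about the tool's x, y, z scaled (see below), a list of three. A call has 1 to 10 rows; each row is the pose to reach, as a shift and turn from the pose commanded when the call began, along the tool's axes at that moment; what a row does not reach only later rows make up. The controller multiplies each number of a shift by 0.15 m and each number of a turn by 45 degrees. A row lasts 1/8 s, in which the tool goes at most 62.5 mm and 10.7 degrees, less where a joint would pass 70% of its speed; a pose out of reach is approached as far as the arm can. A call with a number of a shift or a turn outside -1 to 1 is refused whole. A call with a gripper value outside its range is refused whole. OPENING is the opening, from -1 (shut) to 1 (fully open), set as the call begins (- or left out, the last holds). The fingers move at their own pace and stop on an object; FORCE is the grip in N (left out, the last holds). Time passes only in rows, so rows that repeat a pose let the fingers close. It gives the time, the measured TCP pose, the force, the opening and the grip force at its end, in the units of the state.
- sense(): the state, without advancing time (a new reading comes with each control period).
- vision.grab_frame(name): name is "scene" or "side" or "wrist"; returns a dict with "img" (384x512x3 uint8, red, green, blue), "fx", "fy", "cx", "cy" (pixels), "rvec" (rotation vector, rad) and "tvec" (3), from world to camera coordinates, as OpenCV has them. Camera axes: x right, y down, z forward; pixel columns grow to the right and rows downward; lengths in m; the calibration is good to about 2 mm. The wrist camera is an equidistant fisheye: a pixel r from the principal point sees the ray r / f radians off the axis. A picture is of the moment at which its call begins. There is no depth.
- robot.close_job(): hands the job in; it is judged then, once.
Trained networks look in a picture, given as the dict that the camera call returned (one of the last four; its "shot" number tells which), for a name from the list of things; names that differ only in an ending like _2 or _b are one class to them, and where a whole thing is asked for, a point or a joint stands for the part that bears it (a point fixed in the world has none). Each returns a list of dicts, best first, with "confidence" (0 to 1); they miss things now and then, are a little off and sometimes report something else, mostly with a low value. They report only what shows in the picture. A call takes as long as a camera call.
- vision.spot_in(picture, target): "rect" ([left, top, right, bottom] in pixels, round what is visible of it).
The state is a dict: "clock": time; "joint_pos": joint angles; "qd": joint speeds; "joint_torque": joint torques, N m; "ee_pos": TCP position; "tool_rot": TCP orientation; "ft_force": force on the tool from outside, world axes, zero at the start; "wrist_torque": the same for the moment, N m; "finger_gap": finger opening in m; "grip_force": force on a finger pad.
Only numpy, scipy, OpenCV 4.12 (cv2) and the standard library are available. Lean on these libraries where they do the work, as an engineer would, in place of code of your own. Each camera call takes 0.05 s, during which the arm holds its last target. There are 200 camera calls.

## Working session

There is one attempt and no reset: what is moved stays moved. The work goes in short steps, Python scripts to look and compute and a shell command to move; the robot and the scene stay as the last step left them, time stands still between calls to the robot, and variables do not carry over. Pictures are saved under pics/ and viewed, at most 10 in all, crops included, and the job is handed in when it is done.

```bash
ls; mkdir -p pics; python3 - <<'E'
from workcell import sense, vision, robot
import cv2
s=sense();print(s['clock'],s['ee_pos'],s['tool_rot'],s['ft_force'],s['finger_gap'])
for n in ['scene','side']:
    f=vision.grab_frame(n);cv2.imwrite(f'pics/{n}0.png',f['img'][:,:,::-1])
    print(n,f['fx'],f['cx'],f['cy'],f['rvec'],f['tvec'])
    for t in ['long_tray','short_tray','long_tray_lid1','long_tray_lid5','capacitor','transformer']:
        print(t,[(d['rect'],round(d['confidence'],2)) for d in vision.spot_in(f,t)[:3]])
E
```

```text
pics
0.0 [0.16599007 0.52411426 0.26015848] [[-9.53310474e-01  3.01991089e-01 -7.23019752e-04]
 [ 3.01991782e-01  9.53309757e-01 -1.21271450e-03]
 [ 3.23032810e-04 -1.37443946e-03 -9.99999003e-01]] [ 0.60801798 -0.6597458  -0.54030604] 0.08786127042906611
scene 373.5836242517846 258.67604211201893 192.82058907638233 [ 2.27225118  0.97144466 -0.36109644] [-0.39186653 -0.28335572  1.19210496]
long_tray [([183.1, 189.2, 293.5, 241.6], 0.68)]
short_tray [([183.9, 189.2, 292.6, 240.2], 0.61), ([221.4, 163.6, 268.3, 202.5], 0.57), ([119.2, 279.8, 179.3, 343.0], 0.56)]
long_tray_lid1 [([248.5, 191.6, 263.5, 225.0], 0.67), ([229.8, 197.2, 238.6, 221.5], 0.62), ([291.8, 103.4, 314.7, 118.5], 0.6)]
long_tray_lid5 [([248.5, 191.6, 263.5, 225.0], 0.67), ([229.8, 197.2, 238.6, 221.5], 0.62), ([291.8, 103.4, 314.7, 118.5], 0.6)]
capacitor [([53.1, 208.7, 96.1, 252.3], 0.55)]
transformer [([267.1, 234.4, 282.6, 250.8], 0.65)]
side 428.73893977315345 257.41358355824036 195.63350860117134 [ 2.36797211 -0.32807069  0.15713817] [-0.56607675  0.13512606  0.9675721 ]
long_tray [([229.5, 179.0, 286.0, 272.1], 0.78)]
short_tray [([207.1, 184.0, 241.5, 225.5], 0.66)]
long_tray_lid1 [([247.5, 209.1, 272.6, 225.2], 0.88), ([238.3, 241.2, 258.7, 256.5], 0.84), ([243.9, 224.8, 264.7, 245.1], 0.81)]
long_tray_lid5 [([247.5, 209.1, 272.6, 225.2], 0.88), ([238.3, 241.2, 258.7, 256.5], 0.84), ([243.9, 224.8, 264.7, 245.1], 0.81)]
capacitor [([279.4, 238.1, 290.7, 255.7], 0.64)]
transformer [([288.5, 197.9, 305.1, 221.8], 0.8), ([241.9, 222.7, 265.6, 242.4], 0.17)]
```

```bash
python3 - <<'E'
import cv2
a=cv2.imread('pics/scene0.png')[140:270,150:330];cv2.imwrite('pics/sc.png',cv2.resize(a,None,fx=4.4,fy=4.4,interpolation=cv2.INTER_CUBIC))
a=cv2.imread('pics/side0.png')[160:290,190:330];cv2.imwrite('pics/si.png',cv2.resize(a,None,fx=4.4,fy=4.4,interpolation=cv2.INTER_CUBIC))
E
```

```text
(no output)
```

View pics/sc.png

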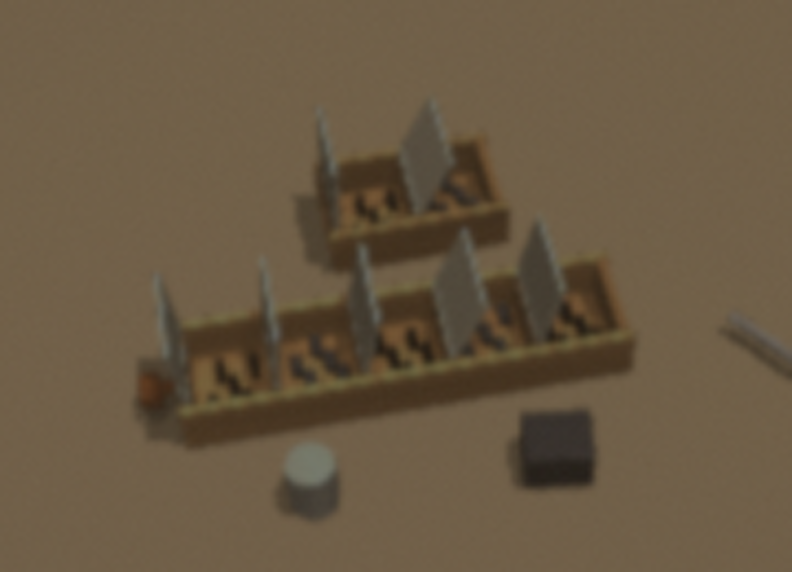

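View pics/si.png

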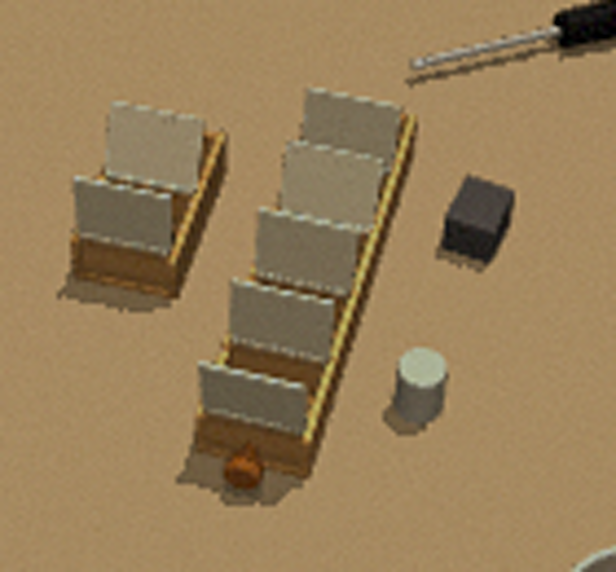

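The scene crop shows the long tray with its pull at left (about 152,390) and its near top corners at (182,410) and (634,334). The can is at (310,480), the block at (557,450) and the short tray behind. The side crop shows the same, with the pull at (243,467), all lids open and leaning by different amounts. I'll fit the pose from the corners next.

```bash
cat > h.py <<'E'
import numpy as np,cv2
from scipy.optimize import least_squares
C={'scene':(373.5836,258.676,192.8206,[2.27225118,.97144466,-.36109644],[-.39186653,-.28335572,1.19210496]),
'side':(428.7389,257.4136,195.6335,[2.36797211,-.32807069,.15713817],[-.56607675,.13512606,.9675721])}
def proj(n,P):
    f,cx,cy,r,t=C[n]
    return cv2.projectPoints(np.array(P,float).reshape(-1,1,3),np.array(r),np.array(t),np.array([[f,0,cx],[0,f,cy],[0,0,1.]]),None)[0][:,0]
def px(n,c): return np.array(c,float)/4.4+((150,140) if n=='scene' else (190,160))-.386
def world(p,P):
    c,s=np.cos(p[2]),np.sin(p[2]);P=np.array(P)/1e3
    return np.c_[p[0]+c*P[:,0]-s*P[:,1],p[1]+s*P[:,0]+c*P[:,1],P[:,2]]
def fit(obs,p0):
    def r(p): return np.concatenate([(proj(n,world(p,[o[0] for o in L]))-px(n,[o[1] for o in L])).ravel() for n,L in obs.items()])
    s=least_squares(r,p0,loss='soft_l1');return s.x,r(s.x)
E
python3 - <<'E'
from h import *
o={'scene':[((-120,-30,32),(182,408)),((120,-30,32),(634,334)),((-120,-30,0),(188,446)),((120,-30,0),(632,370)),((120,30,32),(606,258)),((-140,0,16),(140,388))],
'side':[((120,-30,32),(414,116)),((-120,-30,32),(308,438)),((-120,-30,0),(308,478)),((-120,30,0),(195,450)),((-140,0,16),(240,473))]}
best=None
for y in np.arange(0,6.3,.7):
    p,r=fit(o,[.45,.0,y])
    if best is None or abs(r).sum()<abs(best[1]).sum(): best=(p,r)
p,r=best;print('long',p,r.round(1))
# lid angles
for i,(sc,si) in enumerate(zip([(158,275),(264,258),(362,246),(464,230),(540,220)],[(252,383),(283,295),(313,222),(335,152),(353,97)])):
    # side: mid of free edge; scene: far end of free edge (y=+27)
    hx=-115+46*i
    def rr(a):
        e=lambda y:world(p,[(hx+43.5*np.cos(a[0]),y,33.5+43.5*np.sin(a[0]))])
        return np.r_[(proj('scene',e(27))-px('scene',[sc])).ravel(),(proj('side',e(0))-px('side',[si])).ravel()]
    s=least_squares(rr,[1.5]);print(i+1,s.x,s.fun.round(1))
def tri(sc,si,z0=.03):
    return least_squares(lambda q:np.r_[(proj('scene',[q])-px('scene',[sc])).ravel(),(proj('side',[q])-px('side',[si])).ravel()],[p[0],p[1],z0])
for n,a,b in [('cap top',(310,463),(422,366)),('trafo top',(557,432),(483,200))]:
    s=tri(a,b);q=s.x;d=q[:2]-p[:2];c,sn=np.cos(p[2]),np.sin(p[2]);print(n,q,s.fun.round(1),'tray',c*d[0]+sn*d[1],-sn*d[0]+c*d[1])
print('start',world(p,[(-120,0,32),(120,0,32)]))
E
```

```text
long [ 0.57809799 -0.06636973  1.01518716] [-0.8  1.   0.7 -0.  -0.1  0.3  0.2 -0.1  0.5 -2.3 -0.1  0.4  0.8 -1.2
 -0.1  0.5 -0.4 -0.3 -0.3 -0.2 -0.4  0.9]
1 [1.7384915] [-1.4 -0.6 -0.8 -1.6]
2 [1.52255236] [-0.8 -0.9 -0.6 -1.2]
3 [1.39684544] [-0.5 -1.6 -1.2 -1.2]
4 [1.20479223] [-0.3 -1.1 -0.2 -1.1]
5 [1.33547881] [-0.3 -2.   0.  -0.6]
cap top [ 0.60965647 -0.15568773  0.03232436] [-0.   0.1 -0.  -0.1] tray -0.05923685911855342 -0.0739231862793523
trafo top [ 0.68027968 -0.05374133  0.03012058] [-0.1  0.1 -0.1 -0.1] tray 0.06462567934916542 -0.08015046748346438
start [[ 0.51480268 -0.16831924  0.032     ]
 [ 0.6413933   0.03557979  0.032     ]]
```

```bash
cat > n.py <<'E'
from workcell import sense
import numpy as np,sys
s=sense();R=np.array(s['tool_rot']);yaw=58.2*np.pi/180
# target: tray x of TCP (mm), TCP z (mm)
tx,tz=float(sys.argv[1])/1e3,float(sys.argv[2])/1e3
T=np.array([.5781+np.cos(yaw)*tx,-.0664+np.sin(yaw)*tx,tz]);d=T-s['ee_pos']
print(s['clock'],'ee',np.round(s['ee_pos'],4),'yaw',np.degrees(np.arctan2(R[1,0],R[0,0])).round(2),'tilt',R[:2,2].round(4),'units',(R.T@d/.15).round(3),'F',np.round(s['ft_force'],2),'gap',round(s['finger_gap'],4),'j',np.round(s['joint_pos'],2))
c=np.array(s['ee_pos'])[:2]-[.5781,-.0664];print('tray xy',c@[np.cos(yaw),np.sin(yaw)],c@[-np.sin(yaw),np.cos(yaw)])
E
python3 -m pendant '[{"xyz":[-0.22,-0.24,0],"twist":[0,0,0.22]},{"xyz":[-0.44,-0.48,0],"twist":[0,0,0.44]},{"xyz":[-0.66,-0.72,0],"twist":[0,0,0.66]},{"xyz":[-0.88,-0.96,0],"twist":[0,0,0.88]},{"xyz":[-0.9,-0.98,0],"twist":[0,0,1]},{"xyz":[-0.9,-0.98,0],"twist":[0,0,1]}]' -1 5; python3 n.py -150 142
```

```text
clock: 1.45
ee_pos: [0.2507, 0.3431, 0.261]
tool_rot: [[-0.46, 0.888, 0.0], [0.888, 0.46, 0.0], [0.0, 0.001, -1.0]]
ft_force: [0.0, -0.1, 0.1]
finger_gap: 0.0301
grip_force: 0.0
1.45 ee [0.2507 0.3431 0.261 ] yaw 117.41 tilt [0.0004 0.0004] units [-3.94  -0.178  0.793] F [ 0.01 -0.05  0.08] gap 0.0301 j [0.66 0.16 1.61 0.   1.37 0.18]
tray xy 0.17548697412996012 0.49406058336431746
```

```bash
python3 -m pendant '[{"xyz":[-0.25,-0.04,0],"twist":[0,0,0.22]},{"xyz":[-0.5,-0.08,0],"twist":[0,0,0.44]},{"xyz":[-0.8,-0.12,0],"twist":[0,0,0.66]},{"xyz":[-1,-0.15,0],"twist":[0,0,0.88]},{"xyz":[-1,-0.17,0],"twist":[0,0,1]},{"xyz":[-1,-0.17,0],"twist":[0,0,1]}]' -1 5; python3 n.py -150 142
```

```text
clock: 2.2
ee_pos: [0.2968, 0.1987, 0.2608]
tool_rot: [[0.299, 0.954, 0.0], [0.954, -0.299, 0.0], [0.0, 0.0, -1.0]]
ft_force: [0.6, -0.1, 0.9]
finger_gap: 0.0003
grip_force: 0.0
2.2 ee [0.2968 0.1987 0.2608] yaw 72.59 tilt [0.0001 0.0001] units [-2.094  2.07   0.792] F [ 0.64 -0.1   0.87] gap 0.0003 j [0.25 0.03 1.76 0.   1.35 0.56]
tray xy 0.07711698882191076 0.3787666213872165
```

```bash
python3 -m pendant '[{"xyz":[-0.25,0.25,0],"twist":[0,0,0.2]},{"xyz":[-0.5,0.5,0],"twist":[0,0,0.32]},{"xyz":[-0.75,0.75,0],"twist":[0,0,0.32]},{"xyz":[-1,1,0],"twist":[0,0,0.32]},{"xyz":[-1,1,0],"twist":[0,0,0.32]}]'; python3 n.py -150 142
```

```text
clock: 2.82
ee_pos: [0.396, 0.0084, 0.2605]
tool_rot: [[0.529, 0.848, -0.0], [0.848, -0.529, -0.0], [-0.0, -0.0, -1.0]]
ft_force: [0.3, 0.8, 0.1]
finger_gap: 0.0003
grip_force: 0.0
2.825 ee [0.396  0.0084 0.2605] yaw 58.04 tilt [-0.0002 -0.0002] units [-0.78   1.296  0.79 ] F [0.28 0.84 0.13] gap 0.0003 j [-0.28  0.11  1.68 -0.    1.36  0.28]
tray xy -0.03239601087962851 0.19414235891095857
```

```bash
python3 -m pendant '[{"xyz":[-0.25,0.3,0],"twist":[0,0,0]},{"xyz":[-0.5,0.6,0],"twist":[0,0,0]},{"xyz":[-0.7,0.9,0],"twist":[0,0,0]},{"xyz":[-0.78,1,0],"twist":[0,0,0]}]'
python3 -m pendant '[{"xyz":[0,0.2,0.2],"twist":[0,0,0]},{"xyz":[0,0.3,0.5],"twist":[0,0,0]},{"xyz":[0,0.3,0.79],"twist":[0,0,0]},{"xyz":[0,0.3,0.79],"twist":[0,0,0]},{"xyz":[0,0.3,0.79],"twist":[0,0,0]}]'; python3 n.py -150 86
python3 - <<'E'
from workcell import vision
import cv2,numpy as np
a,b=[vision.grab_frame(n)['img'][:,:,::-1] for n in ('scene','side')]
a=a[110:270,150:330];b=b[110:290,190:330]
cv2.imwrite('pics/c1.png',np.hstack([cv2.resize(a,(450,400)),cv2.resize(b,(311,400))]))
E
```

```text
clock: 3.32
ee_pos: [0.4608, -0.1692, 0.2603]
tool_rot: [[0.528, 0.849, -0.001], [0.849, -0.528, 0.001], [0.0, -0.001, -1.0]]
ft_force: [-0.3, 0.3, -0.3]
finger_gap: 0.0005
grip_force: 0.0
clock: 3.95
ee_pos: [0.4987, -0.1916, 0.144]
tool_rot: [[0.528, 0.849, 0.002], [0.849, -0.528, -0.001], [0.0, 0.002, -1.0]]
ft_force: [-0.1, -0.3, 0.5]
finger_gap: 0.0007
grip_force: 0.0
3.95 ee [ 0.4987 -0.1916  0.144 ] yaw 58.13 tilt [ 0.0019 -0.0011] units [-0.011  0.009  0.387] F [-0.11 -0.27  0.47] gap 0.0007 j [-0.59  0.47  1.52  0.    1.15 -0.03]
tray xy -0.14828674254312535 0.0015217344293727009
```

View pics/c1.png

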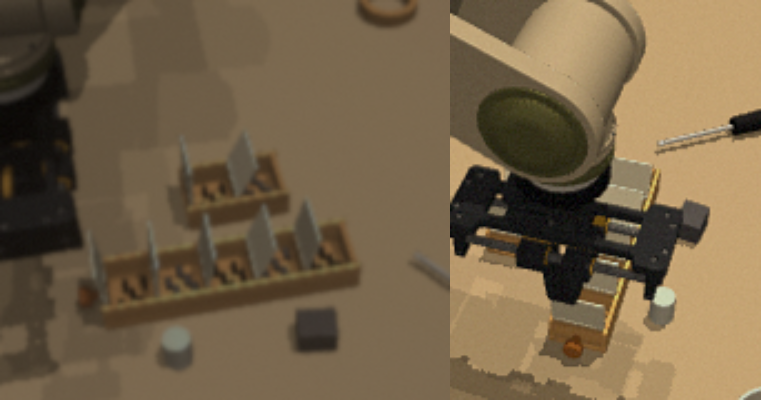

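The long and short trays are unmoved, and the shut fingers stand over the pull end, on the tray's centre line. I'll descend behind lid 1.

```bash
python3 -m pendant '[{"xyz":[0,0,0.2],"twist":[0,0,0]},{"xyz":[0,0.01,0.38],"twist":[0,0,0]},{"xyz":[0,0.01,0.38],"twist":[0,0,0]},{"xyz":[0,0.01,0.38],"twist":[0,0,0]}]'; python3 n.py -150 86
```

```text
clock: 4.55
ee_pos: [0.4999, -0.1934, 0.0869]
tool_rot: [[0.529, 0.848, 0.002], [0.848, -0.529, -0.001], [-0.0, 0.003, -1.0]]
ft_force: [0.4, -1.2, -0.3]
finger_gap: 0.0004
grip_force: 0.0
4.55 ee [ 0.4999 -0.1934  0.0869] yaw 58.04 tilt [ 0.0022 -0.0014] units [-0.006 -0.003  0.006] F [ 0.35 -1.18 -0.3 ] gap 0.0004 j [-0.59  0.55  1.58  0.    1.01 -0.03]
tray xy -0.14913600579072317 -0.00045118792242257455
```

```bash
python3 -m pendant '[{"xyz":[0.09,0,0.01],"twist":[0,0,0]},{"xyz":[0.13,0,0.02],"twist":[0,0,0]},{"xyz":[0.17,0,0.03],"twist":[0,0,0]},{"xyz":[0.21,0,0.04],"twist":[0,0,0]},{"xyz":[0.25,0,0.05],"twist":[0,0,0]},{"xyz":[0.3,0,0.09],"twist":[0,0,0]},{"xyz":[0.34,0,0.135],"twist":[0,0,0]},{"xyz":[0.36,0,0.17],"twist":[0,0,0]},{"xyz":[0.37,0,0.19],"twist":[0,0,0]},{"xyz":[0.37,0,0.19],"twist":[0,0,0]}]'; python3 n.py -94 57
python3 - <<'E'
from workcell import vision
import cv2,numpy as np
a,b=[vision.grab_frame(n)['img'][:,:,::-1] for n in ('scene','side')]
a=a[110:270,150:330];b=b[110:290,190:330]
cv2.imwrite('pics/c2.png',np.hstack([cv2.resize(a,(450,400)),cv2.resize(b,(311,400))]))
E
```

```text
clock: 5.8
ee_pos: [0.5283, -0.1462, 0.0573]
tool_rot: [[0.529, 0.848, -0.001], [0.848, -0.529, -0.001], [-0.001, -0.0, -1.0]]
ft_force: [-4.7, -0.5, 8.1]
finger_gap: 0.0007
grip_force: 4.3
5.8 ee [ 0.5283 -0.1462  0.0573] yaw 58.03 tilt [-0.0006 -0.0005] units [0.    0.002 0.002] F [-4.73 -0.53  8.14] gap 0.0007 j [-0.49  0.61  1.57 -0.    0.96  0.07]
tray xy -0.09405008134173976 0.00024143425790405793
```

View pics/c2.png

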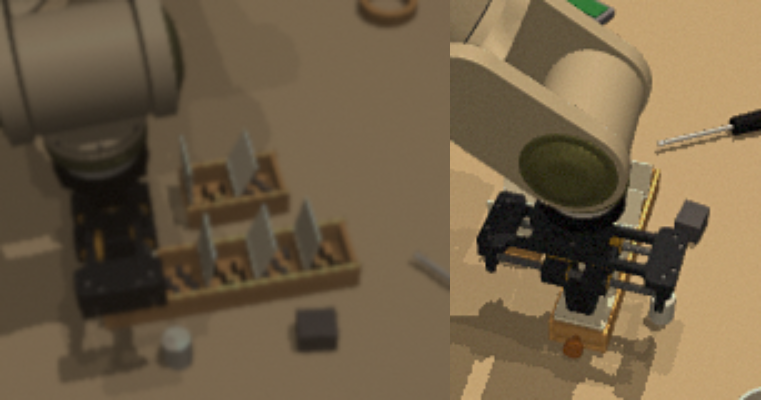

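Lid 1 lies down under the fingertips with 8 N of contact force. The tray has not visibly moved. Lid 2 next, a little lighter.

```bash
python3 -m pendant '[{"xyz":[0,0,-0.08],"twist":[0,0,0]},{"xyz":[0.03,0,-0.16],"twist":[0,0,0]},{"xyz":[0.08,0,-0.16],"twist":[0,0,0]},{"xyz":[0.13,0,-0.145],"twist":[0,0,0]},{"xyz":[0.18,0,-0.12],"twist":[0,0,0]},{"xyz":[0.22,0,-0.09],"twist":[0,0,0]},{"xyz":[0.255,0,-0.055],"twist":[0,0,0]},{"xyz":[0.285,0,-0.025],"twist":[0,0,0]},{"xyz":[0.305,0,-0.003],"twist":[0,0,0]},{"xyz":[0.305,0,-0.003],"twist":[0,0,0]}]'; python3 n.py -48 57
```

```text
clock: 7.15
ee_pos: [0.5528, -0.1073, 0.0574]
tool_rot: [[0.53, 0.848, -0.0], [0.848, -0.53, -0.001], [-0.001, 0.0, -1.0]]
ft_force: [-1.6, -1.3, 3.6]
finger_gap: 0.0004
grip_force: 2.0
7.15 ee [ 0.5528 -0.1073  0.0574] yaw 58.03 tilt [-0.0002 -0.0005] units [ 0.001 -0.001  0.003] F [-1.59 -1.27  3.55] gap 0.0004 j [-0.4   0.63  1.53 -0.    0.99  0.16]
tray xy -0.048126190402649066 -8.135172458529488e-05
```

```bash
python3 -m pendant '[{"xyz":[0,0,-0.08],"twist":[0,0,0]},{"xyz":[0.03,0,-0.16],"twist":[0,0,0]},{"xyz":[0.08,0,-0.16],"twist":[0,0,0]},{"xyz":[0.13,0,-0.145],"twist":[0,0,0]},{"xyz":[0.18,0,-0.12],"twist":[0,0,0]},{"xyz":[0.22,0,-0.09],"twist":[0,0,0]},{"xyz":[0.255,0,-0.055],"twist":[0,0,0]},{"xyz":[0.285,0,-0.025],"twist":[0,0,0]},{"xyz":[0.306,0,0],"twist":[0,0,0]},{"xyz":[0.306,0,0],"twist":[0,0,0]}]'; python3 n.py -2 57
```

```text
clock: 8.4
ee_pos: [0.5771, -0.0684, 0.0574]
tool_rot: [[0.529, 0.848, -0.0], [0.848, -0.529, -0.001], [-0.001, 0.0, -1.0]]
ft_force: [-1.6, -0.9, 3.8]
finger_gap: 0.0007
grip_force: 2.1
8.4 ee [ 0.5771 -0.0684  0.0574] yaw 58.03 tilt [-0.0002 -0.0005] units [ 0.001 -0.002  0.003] F [-1.63 -0.9   3.77] gap 0.0007 j [-0.32  0.65  1.47 -0.    1.02  0.24]
tray xy -0.0021964236476160644 -0.0002300503499427269
```

```bash
python3 - <<'E'
from workcell import vision
import cv2,numpy as np
a,b=[vision.grab_frame(n)['img'][:,:,::-1] for n in ('scene','side')]
a=a[110:270,150:330];b=b[110:290,190:330]
cv2.imwrite('pics/c3.png',np.hstack([cv2.resize(a,(450,400)),cv2.resize(b,(311,400))]))
E
```

```text
(no output)
```

View pics/c3.png

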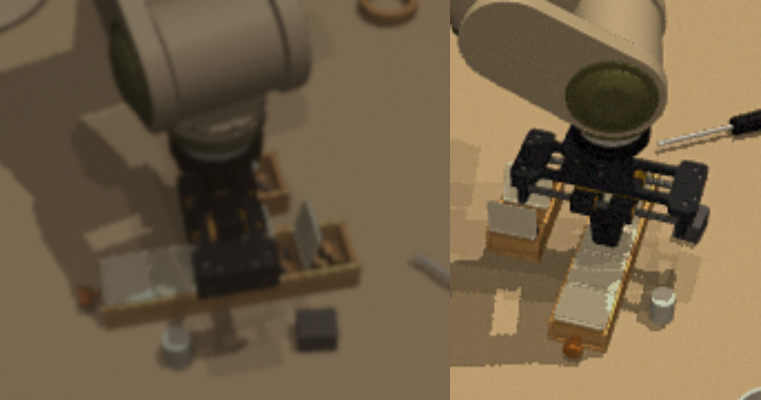

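Lids 1–3 lie flat, the tray has stayed put and the short tray's lids are untouched. Lids 4 and 5 follow, and then I'll lift clear.

```bash
python3 -m pendant '[{"xyz":[0,0,-0.08],"twist":[0,0,0]},{"xyz":[0.03,0,-0.16],"twist":[0,0,0]},{"xyz":[0.08,0,-0.16],"twist":[0,0,0]},{"xyz":[0.13,0,-0.145],"twist":[0,0,0]},{"xyz":[0.18,0,-0.12],"twist":[0,0,0]},{"xyz":[0.22,0,-0.09],"twist":[0,0,0]},{"xyz":[0.255,0,-0.055],"twist":[0,0,0]},{"xyz":[0.285,0,-0.025],"twist":[0,0,0]},{"xyz":[0.306,0,0],"twist":[0,0,0]},{"xyz":[0.306,0,0],"twist":[0,0,0]}]'; python3 n.py 44 57
```

```text
clock: 9.75
ee_pos: [0.6015, -0.0294, 0.0574]
tool_rot: [[0.529, 0.848, -0.0], [0.848, -0.529, -0.001], [-0.0, 0.0, -1.0]]
ft_force: [-1.9, -1.4, 3.8]
finger_gap: 0.0004
grip_force: 2.1
9.75 ee [ 0.6015 -0.0294  0.0574] yaw 58.03 tilt [-0.0001 -0.0005] units [ 0.002 -0.003  0.003] F [-1.87 -1.43  3.79] gap 0.0004 j [-0.25  0.68  1.41 -0.    1.05  0.31]
tray xy 0.04372245523876374 -0.00039261061039949294
```

```bash
python3 -m pendant '[{"xyz":[0,0,-0.08],"twist":[0,0,0]},{"xyz":[0.03,0,-0.16],"twist":[0,0,0]},{"xyz":[0.08,0,-0.16],"twist":[0,0,0]},{"xyz":[0.13,0,-0.145],"twist":[0,0,0]},{"xyz":[0.18,0,-0.12],"twist":[0,0,0]},{"xyz":[0.22,0,-0.09],"twist":[0,0,0]},{"xyz":[0.255,0,-0.055],"twist":[0,0,0]},{"xyz":[0.285,0,-0.025],"twist":[0,0,0]},{"xyz":[0.306,0,0],"twist":[0,0,0]},{"xyz":[0.306,0,0],"twist":[0,0,0]}]'; python3 n.py 90 57
```

```text
clock: 11.0
ee_pos: [0.6258, 0.0095, 0.0574]
tool_rot: [[0.53, 0.848, -0.0], [0.848, -0.53, -0.0], [-0.0, 0.0, -1.0]]
ft_force: [-1.7, -0.3, 4.4]
finger_gap: 0.0008
grip_force: 2.0
11.0 ee [0.6258 0.0095 0.0574] yaw 58.02 tilt [-0.     -0.0004] units [ 0.002 -0.004  0.003] F [-1.72 -0.31  4.37] gap 0.0008 j [-0.17  0.71  1.34 -0.    1.1   0.38]
tray xy 0.08963181512318288 -0.0005760236622804685
```

```bash
python3 -m pendant '[{"xyz":[0,0,-0.1],"twist":[0,0,0]},{"xyz":[0,0,-0.4],"twist":[0,0,0]},{"xyz":[0,0,-0.8],"twist":[0,0,0]},{"xyz":[0.3,0,-1],"twist":[0,0,0]},{"xyz":[0.6,0,-1],"twist":[0,0,0]},{"xyz":[1,0,-1],"twist":[0,0,0]},{"xyz":[1,0,-1],"twist":[0,0,0]}]'
python3 - <<'E'
from workcell import vision
import cv2,numpy as np
a,b=[vision.grab_frame(n)['img'][:,:,::-1] for n in ('scene','side')]
a=a[110:270,150:330];b=b[130:290,190:330]
cv2.imwrite('pics/c4.png',np.hstack([cv2.resize(a,(450,400)),cv2.resize(b,(350,400))]))
E
```

```text
clock: 11.88
ee_pos: [0.7059, 0.1403, 0.207]
tool_rot: [[0.526, 0.85, 0.001], [0.85, -0.526, 0.001], [0.001, 0.0, -1.0]]
ft_force: [-0.0, 0.2, -0.7]
finger_gap: 0.0006
grip_force: 0.0
```

View pics/c4.png

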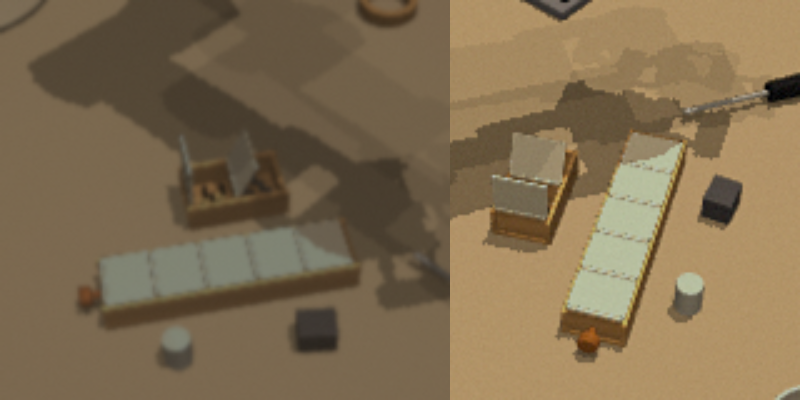

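All five lids lie flat, the tray has not moved and the short tray's lids still stand open. I'm handing it in.

```bash
python3 -c "
from workcell import robot
print(robot.close_job())"
```

```text
the job is handed in; nothing more can be done
None
```

All five lids of the long tray were shut in order, from the pull to the plain end, and the job is handed in (about 12 s of the 35 s); the last pictures show the tray unmoved and the short tray's lids still open.

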